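# Date-code the green carton with the dead-man lever held

## Robot

A 6-joint arm with a two-finger parallel gripper is mounted at the origin on a cart in front of the work surface, level with it; the furniture and walls round the work are solid. World frame = base frame: x ahead of the robot, y to its left, z up, the work surface at z = 0. Lengths are in mm, angles in rad, forces in N, time in s.
With the tool pointing down it reaches from about 275 to 975 mm from the base axis. Payload 8.4 kg.
Tool frame: the origin (TCP) lies midway between the tips of the shut fingers; the grasp point (between the pads) lies 19 mm behind it (bot.grasp_offset is the distance from the TCP to the grasp point, in mm); z points along the fingers, y is the line along which they close (so a half turn about z gives the same grasp; the last joint's range is limited). The gripper opens to 92 mm and grips with 3 to 60 N. Pads are 20 mm wide; open, the fingers measure 128 mm over their backs; the gripper's body (75 mm by 189 mm) begins 69 mm behind the grasp point.
Start: joints at [-1.186, 0.353, 1.633, -0, 1.155, -0.002], TCP at [235.765, -578.828, 214.583] pointing down, gripper open.
Joint ranges: [-2.63, 2.63], [-0.92, 2.1], [0.06, 2.66], [-1.3, 4.44], [0, 2.69], [-3.02, 3.02]. Speed limits (rad/s): [2.22, 2.22, 2.79, 3.14, 3.14, 3.14].

## Interface

Orientations are given as a unit quaternion [x, y, z, w].
In Python, from station import bot gives the robot as it stands.
- The arm moves only by the shell command python3 -m pendant 'ROWS'. ROWS is JSON, a list of rows, each a list of 7 numbers: the turn, a rotation vector about the tool's x, y, z normalised to -1 to 1, where 1 is 0.5 rad, then the shift along the tool's x, y, z normalised to -1 to 1, where 1 is 500 mm, then the closure, from 0 (fully open) to 1 (shut). A call has 1 to 20 rows; each row shifts and turns the commanded pose from where the row before left it, along the tool's axes as they then stand; what a row does not reach is not made up. A row lasts 1/10 s, in which the tool goes at most 50 mm and 8.59 degrees, less where a joint would pass 70% of its speed; a pose out of reach is approached as far as the arm can. A call with a number of a shift or a turn outside -1 to 1 is refused whole. A call with a gripper value outside its range is refused whole. The fingers move at their own pace and stop on an object; the grip force is fixed at half the most. Time passes only in rows, so rows that do not move let the fingers close. It gives the time, the measured TCP pose, the force, the opening and the grip force at its end, in the units of the state.
- bot.read_state(): the state, without advancing time (a new reading comes with each control period).
- bot.camera(name): name is "scene" or "top" or "wrist"; returns the picture (420x560x3 uint8, blue, green, red); there is no depth.
- bot.camera_info(name): a dict with "mtx" (3x3 intrinsics, pixels), "extrinsics" (4x4, takes a point from world to camera coordinates). Camera axes: x right, y down, z forward; pixel columns grow to the right and rows downward; lengths in mm; the calibration is good to about 2 mm. A picture is of the moment at which its call begins: read the wrist's pose just before it. camera_info takes no time and is no camera call; for the wrist camera it gives the pose at the moment of the call.
- bot.finish_job(): hands the job in; it is judged then, once.
The state is a dict: "clock": time; "joints": joint angles; "joint_velocities": joint speeds; "effort": joint torques, N m; "position": TCP position; "ee_rot": TCP orientation; "contact_force": force on the tool from outside, world axes, zero at the start; "torque": the same for the moment, N m; "opening": opening from 0.0 (shut) to 1.0 (fully open); "finger_force": force on a finger pad.
Only numpy, scipy, OpenCV 4.12 (cv2) and the standard library are available. Lean on these libraries where they do the work, as an engineer would, in place of code of your own. Each camera call takes 0.05 s, during which the arm holds its last target. There are 200 camera calls.

## Task

Take the green carton from the loose front row of three (not from the stock packed behind) and put it upright and fully down into the nest of the bench date coder, gripping it lightly (no more than 40 N, it dents) and setting it down rather than dropping it, and let go of it. Only then press the yellow dead-man lever down until its needle stands in the green band of the scale, and finish while still holding it there: the coder prints only as long as the lever is kept half-way down. Leave the other cartons and the tin in front where they are.

Things in the scene. Friction and masses are not known exactly. Their poses are not given: they have to be found in the camera images.
- green_carton: The carton to be coded: dark green, 62 mm (x) by 98 mm (y) by 94 mm tall (skin bulges to 67 x 99 x 96), 0.35 to 0.7 kg. Origin at the centre of its underside, z up. Grip it across x, the 62 mm. It starts upright in one of three places in a loose front row left of the coder, with the white and the pink carton; the packed rows behind (one more green carton there) are fixed stock. It may stand in the nest either way round.
- coder: Date coder, fixed to the table; place and yaw vary. Grey base plate 170 (x) by 290 mm (y), top 12 mm above the table. Origin on the table under the plate's middle; x points away from its front, z up. Nest at y = -83 mm, lever at y = +85 mm; between them a white print head 92 mm high with its cap (x -30 to 78, y -20 to +28 mm).
- scale (a point): Middle of the green band on the face of an upright scale plate (26 mm wide, its top 110 mm above the table) beside the lever, fixed to the coder. Bands white (top), green (16 mm high), red (bottom) face the coder's -x; a black needle on the lever, 100 mm from the pivot, passes in front of them.
- nest (a point): Centre of the floor of the nest, 12 mm above the table, axes as the coder's. Inside 72 mm (x) by 106 mm (y), open at the top, framed by four aluminium lips that rise 16 mm above its floor and lean outwards; a seated carton's underside centre lies here, its x along the coder's x (either way round).
- lever_pad (a point): Centre of the top face of the lever's yellow ribbed pad (48 x 46 mm), where it is pushed down; moves with the lever. The pivot lies at x +60, y +85, z 70 mm in the coder's frame; this point is 130 mm from it towards -x and 10 mm above the lever's centre line: about (-61, +85, 118) mm in the coder's frame at rest, (-70, +85, 80) mm when the lever is level.
- lever_arm (a joint): Lever angle in rad about the coder's y: 0 at rest (pad end 0.30 rad above level), grows as the pad is pushed down, some 13 mm per 0.1 rad; 0.60 at the stop. It springs back when let go: the pad pushes up with about 3 N at rest, 8 N at 0.30, 12 N at the stop. Needle in the green band from 0.22 to 0.38 (about level); less is white (off), more is red (cut out).
- white_carton: White and red carton, same size as the green one, not to be disturbed. Origin at the centre of its underside.
- pink_carton: Pink and red carton, same size, not to be disturbed. Origin at the centre of its underside.
- tin: Red food tin with a steel lid, 75 mm across, 110 mm tall, standing in front of the coder, not to be disturbed. Origin at the centre of its underside.
There are look-alikes about, which are no part of the job. There is more than one size of the green_carton; the one meant has the size given above.

How it is judged:
By the outcome, as a careful person would: the job done as asked, in the order asked, and still so for the second after the job is handed in, while the arm keeps its last pose, push and grip.
It also fails if it takes over 48 s, if anything falls off the work surface, if the arm or the gripper's body presses on something with over 40 N, if the wrist force passes 120 N, or if a joint passes its speed limit or range.

## Working session

There is one attempt and no reset: what is moved stays moved. The work goes in short steps, Python scripts to look and compute and a shell command to move; the robot and the scene stay as the last step left them, time stands still between calls to the robot, and variables do not carry over. Pictures are saved under pics/ and viewed, at most 10 in all, crops included, and the job is handed in when it is done.

```bash
mkdir -p pics; ls
python3 - <<'E'
from station import bot
import cv2,numpy as np
s=bot.read_state();print(s)
for n in("scene","top"):
    im=bot.camera(n);cv2.imwrite(f"pics/{n}0.png",im)
    i=bot.camera_info(n);print(n,np.round(i["mtx"],1).tolist(),np.round(i["extrinsics"],3).tolist())
E
```

```text
pics
{'clock': 0.0, 'joints': array([-1.18637722e+00,  3.53674803e-01,  1.63414274e+00, -2.31554661e-05,
        1.15521828e+00, -2.40617474e-03]), 'joint_velocities': array([ 1.08493766e-03, -3.41520476e-04, -1.03605529e-03, -8.30436420e-05,
        1.44484399e-03,  3.61823202e-04]), 'effort': array([-1.01644895e-03, -5.93843758e+01, -3.34209895e+01,  6.97144261e-02,
        2.34541751e-02, -1.36830204e-04]), 'position': array([ 235.57820367, -578.34801947,  213.84337917]), 'ee_rot': array([ 9.81352855e-01,  1.92213561e-01, -1.47387122e-04, -7.06451430e-04]), 'contact_force': array([0.40840818, 0.29567115, 0.62959184]), 'torque': array([ 0.02764664,  0.01333773, -0.02145539]), 'finger_force': 0.0, 'opening': 0.9966780013960297}
scene [[475.5, 0.0, 271.7], [0.0, 475.5, 204.8], [0.0, 0.0, 1.0]] [[-0.467, -0.884, -0.008, 238.031], [-0.682, 0.365, -0.633, 434.559], [0.563, -0.29, -0.774, 1466.397], [0.0, 0.0, 0.0, 1.0]]
top [[458.0, 0.0, 280.8], [0.0, 458.0, 211.0], [0.0, 0.0, 1.0]] [[0.008, -1.0, -0.004, -13.962], [-0.992, -0.007, -0.129, 539.098], [0.129, 0.005, -0.992, 1595.771], [0.0, 0.0, 0.0, 1.0]]
```

View pics/scene0.png

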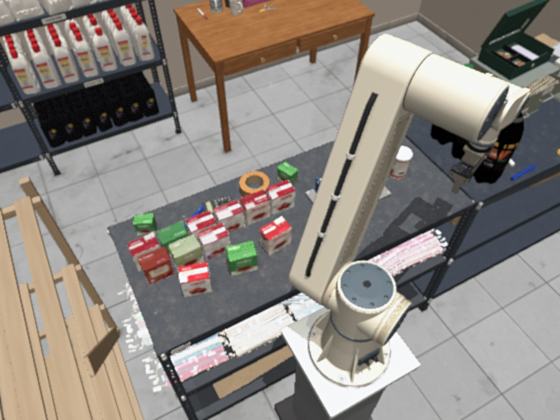

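View pics/top0.png

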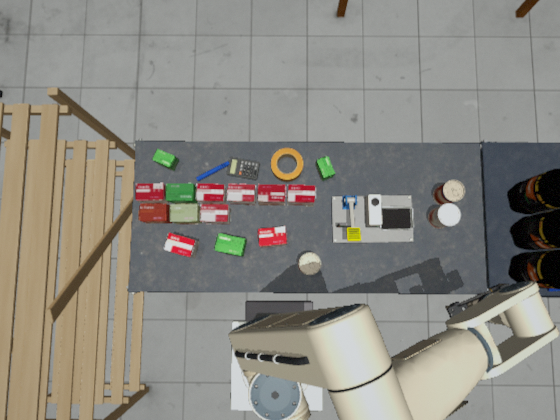

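The scene shows the loose front row in the top view: white carton (180,244), green (230,244) and pink (272,236). The tin is at (309,263). The coder is at (372,218), with the yellow pad at (353,235) and the black nest at (397,218).

There are four green candidates: the small boxes at (165,159) and (325,167), the packed stock one at (180,192), and the front-row one at (230,244). The last fits, being full size and in the loose row. I'll confirm it in an enlarged crop.

Run:
```python
import cv2,numpy as np
im=cv2.imread("pics/top0.png")
a=cv2.resize(im[180:280,150:320],None,fx=4.7,fy=4.7,interpolation=cv2.INTER_CUBIC)[:, :799]
cv2.imwrite("pics/cropA.png",a)
b=cv2.resize(im[185:255,320:424],None,fx=7.6,fy=7.6,interpolation=cv2.INTER_CUBIC)
cv2.imwrite("pics/cropB.png",b)
```

```text
(no output)
```

View pics/cropA.png

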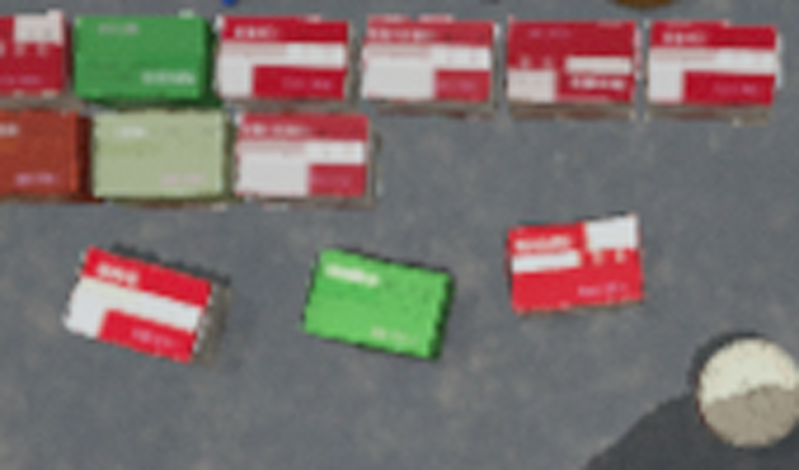

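View pics/cropB.png

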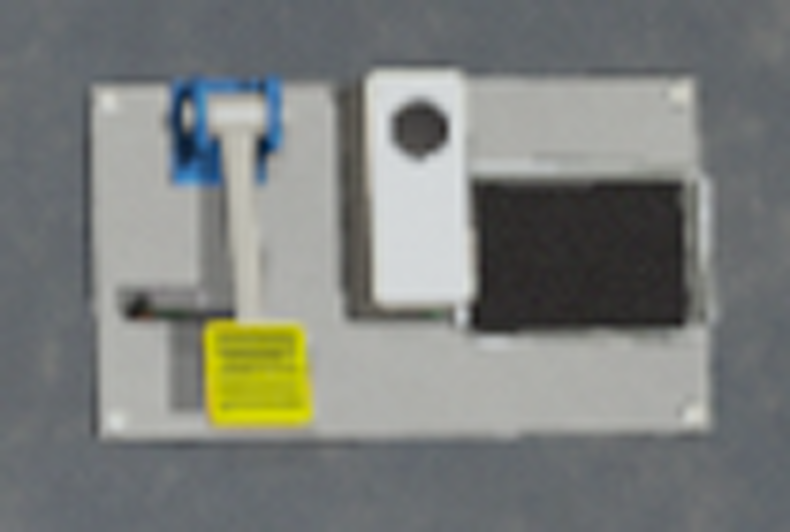

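The crop confirms the full-size green carton in the front row, with its top corners at crop px (320,248), (453,268), (435,358) and (303,328). The plate corners in crop B are about (92,85), (693,80), (710,432) and (100,437). The nest is the dark area on the right and the yellow pad is at (257,373).

```bash
cat > h.py <<'E'
import numpy as np,cv2
from station import bot
from scipy.spatial.transform import Rotation as R
def ray(name,uv,z,info=None):
    i=info or bot.camera_info(name);E=np.array(i["extrinsics"]);K=np.array(i["mtx"])
    uv=np.atleast_2d(uv).astype(float);d=(np.linalg.inv(K)@np.c_[uv,np.ones(len(uv))].T).T@E[:3,:3]
    c=-E[:3,:3].T@E[:3,3];return c+d*((z-c[2])/d[:,2])[:,None]
def proj(name,P,info=None):
    i=info or bot.camera_info(name);E=np.array(i["extrinsics"]);q=np.atleast_2d(P)@E[:3,:3].T+E[:3,3]
    q=q@np.array(i["mtx"]).T;return q[:,:2]/q[:,2:]
def go(p,yaw):
    "deltas to TCP p with tool down, tool y at world angle yaw (mod pi)"
    s=bot.read_state();r=R.from_quat(s["ee_rot"]);y=r.as_matrix()[:,1]
    cur=np.arctan2(y[1],y[0]);d=(yaw-cur+np.pi/2)%np.pi-np.pi/2
    c,sn=np.cos(cur+d),np.sin(cur+d);T=np.array([[-sn,c,0],[c,sn,0],[0,0,-1]]) # cols: x=y×z
    Y=np.array([c,sn,0]);Z=np.array([0,0,-1]);T=np.c_[np.cross(Y,Z),Y,Z]
    rv=(r.inv()*R.from_matrix(T)).as_rotvec()/0.5
    dw=np.array(p)-s["position"]
    print("pos",s["position"].round(1),"yaw",round(cur,3),"world d",dw.round(1),"\n turn units",rv.round(3),
      "shift units now-axes",(r.inv().apply(dw)/500).round(4),"after-turn axes",(T.T@dw/500).round(4),"j6",s["joints"].round(2))
E
python3 - <<'E'
from h import *
c=lambda P,f,o:np.array(P)/f+o
g=ray("top",c([(320,248),(453,268),(435,358),(303,328)],4.7,(150,180)),96)
print("green",g.round(1).tolist(),g.mean(0).round(1))
print("len edges",np.linalg.norm(np.roll(g,-1,0)-g,axis=1).round(0))
p=ray("top",c([(92,85),(693,80),(710,432),(100,437)],7.6,(320,185)),12)
print("plate",p.round(1).tolist(),p.mean(0).round(1),np.linalg.norm(np.roll(p,-1,0)-p,axis=1).round(0))
for e in ((0,1),(3,2)):
    d=p[e[0]]-p[e[1]];print("yaw",np.arctan2(-d[0],d[1]))
for e in ((3,0),(2,1)):
    d=p[e[1]]-p[e[0]];print("yaw",np.arctan2(d[1],d[0]))
n=ray("top",c([(475,180),(688,180),(686,328),(472,332)],7.6,(320,185)),12);print("nest",n.mean(0).round(1))
print("pad",ray("top",c([(257,373)],7.6,(320,185)),118))
for e in((0,1),(3,2)):
    d=g[e[0]]-g[e[1]];print("gyaw",np.arctan2(-d[0],d[1]))
for e in ((3,0),(2,1)):
    d=g[e[1]]-g[e[0]];print("gyaw",np.arctan2(d[1],d[0]))
w=ray("top",c([(210,285),(193,360),(510,225),(512,310)],4.7,(150,180)),96);print("neighb",w.round(0).tolist())
print("tin",ray("top",(309,263),110))
go((g.mean(0)[0],g.mean(0)[1],260),-0.2)
E
```

```text
green [[454.9, 202.9, 96.0], [441.1, 106.2, 96.0], [376.1, 118.0, 96.0], [396.9, 213.7, 96.0]] [417.3 160.2  96. ]
len edges [98. 66. 98. 59.]
plate [[597.8, -195.3, 12.0], [602.3, -481.6, 12.0], [434.6, -484.8, 12.0], [430.0, -197.9, 12.0]] [ 516.2 -339.9   12. ] [286. 168. 287. 168.]
yaw 0.015781476299902154
yaw 0.015971490973108876
yaw 0.01596006133073748
yaw 0.018834893487352917
nest [ 518.  -425.9   12. ]
pad [[ 452.17324389 -255.75339361  118.        ]]
gyaw -0.14141854193738154
gyaw -0.2140343602051403
gyaw -0.18399551400289063
gyaw -0.17986278904749317
neighb [[427.0, 282.0, 96.0], [373.0, 292.0, 96.0], [473.0, 65.0, 96.0], [411.0, 63.0, 96.0]]
tin [[ 354.72340117 -105.95468507  110.        ]]
pos [ 235.6 -578.4  214. ] yaw -1.184 world d [181.6 738.7  46. ] 
 turn units [-2.000e-03 -1.000e-03 -1.968e+00] shift units now-axes [ 0.8937 -1.2313 -0.0906] after-turn axes [ 1.5201  0.0626 -0.0921] j6 [-1.19  0.35  1.63  0.    1.16 -0.  ]
```

Coder origin is about (516,-340) with yaw 0.016, so the nest is about (518,-424). The carton is at about (417,160) with yaw about -0.18. Moving above it.

```bash
python3 -m pendant '[[0,0,-0.28,0,0,-0.013,0],[0,0,-0.28,0,0,-0.013,0],[0,0,-0.28,0,0,-0.013,0],[0,0,-0.28,0,0,-0.013,0],[0,0,-0.28,0,0,-0.013,0],[0,0,-0.28,0,0,-0.013,0],[0,0,-0.28,0,0,-0.013,0],[0,0,0,0.09,0.004,0,0],[0,0,0,0.09,0.004,0,0],[0,0,0,0.09,0.004,0,0],[0,0,0,0.09,0.004,0,0],[0,0,0,0.09,0.004,0,0],[0,0,0,0.09,0.004,0,0],[0,0,0,0.09,0.004,0,0],[0,0,0,0.09,0.004,0,0],[0,0,0,0.09,0.004,0,0],[0,0,0,0.09,0.004,0,0],[0,0,0,0.09,0.004,0,0],[0,0,0,0.09,0.004,0,0],[0,0,0,0,0,0,0]]'; python3 -c "
from h import *
go((417,160,260),-0.18)"
```

```text
clock: 2.1
position: [369.3, -50.4, 260.1]
ee_rot: [0.773, 0.634, 0.001, -0.0]
contact_force: [0.4, -0.0, -1.3]
opening: 1.002
finger_force: 0.0
pos [369.3 -50.4 260.1] yaw -0.198 world d [ 4.770e+01  2.104e+02 -1.000e-01] 
 turn units [ 0.    -0.003 -0.036] shift units now-axes [0.4314 0.0108 0.0008] after-turn axes [4.312e-01 1.850e-02 2.000e-04] j6 [-0.14 -0.11  2.07  0.    1.19  0.06]
```

```bash
python3 -m pendant '[[0,0,-0.036,0.086,0.003,0,0],[0,0,0,0.086,0.003,0,0],[0,0,0,0.086,0.003,0,0],[0,0,0,0.086,0.003,0,0],[0,0,0,0.086,0.003,0,0],[0,0,0,0,0,0,0],[0,0,0,0,0,0,0]]'; python3 -c "
from h import *
i=bot.camera_info('wrist');im=bot.camera('wrist');cv2.imwrite('pics/w1.png',im);np.savez('w1.npz',**i)
go((417,160,260),-0.18);print(proj('wrist',[(417,160,96),(417,160,0)],i))"
```

```text
clock: 2.8
position: [416.3, 154.6, 259.6]
ee_rot: [0.769, 0.639, -0.001, 0.0]
contact_force: [-0.9, -0.9, -0.2]
opening: 1.0
finger_force: 0.0
pos [416.2 153.9 259.7] yaw -0.186 world d [0.8 6.1 0.3] 
 turn units [-0.002  0.002 -0.011] shift units now-axes [ 0.0123 -0.0007 -0.0007] after-turn axes [ 0.0123 -0.0006 -0.0007] j6 [ 0.35  0.02  1.95 -0.    1.18  0.54]
[[288.51708522 187.56743672]
 [288.54788479 172.93645748]]
```

View pics/w1.png

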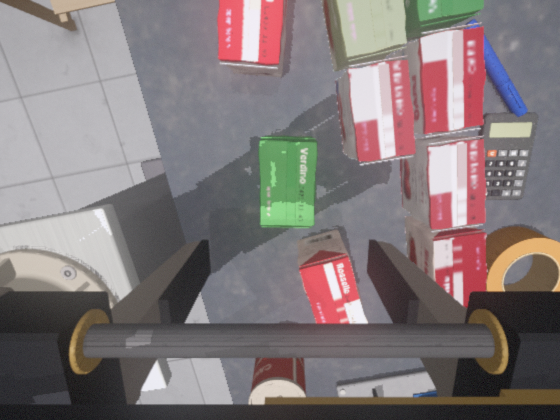

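The wrist view shows the green carton's top at corners (260,139), (316,137), (315,227) and (261,226). The pink carton beside it is clear of the finger path.

```bash
python3 -c "
from h import *
i=dict(np.load('w1.npz'))
g=ray('wrist',[(260,139),(316,137),(315.5,227),(261,226)],96,i);print(g.round(1).tolist(),g.mean(0),np.linalg.norm(np.roll(g,-1,0)-g,axis=1))
x=g[1]+g[2]-g[0]-g[3];print(np.arctan2(x[1],x[0]));y=g[0]+g[1]-g[2]-g[3];print(np.arctan2(-y[0],y[1]))
m=g.mean(0);go((m[0],m[1],41),np.arctan2(-y[0],y[1]))"
```

```text
[[397.5, 215.5, 96.0], [454.5, 207.0, 96.0], [438.3, 110.5, 96.0], [379.0, 122.8, 96.0]] [417.30593106 163.95410998  96.        ] [57.66610425 97.77128028 60.59293538 94.59796135]
-0.17693168618846244
-0.1812152925748776
pos [416.2 153.9 259.7] yaw -0.186 world d [   1.1   10.1 -218.7] 
 turn units [-0.002  0.002 -0.009] shift units now-axes [ 0.0207 -0.0012  0.4373] after-turn axes [ 0.0202 -0.0014  0.4373] j6 [ 0.35  0.02  1.95 -0.    1.18  0.54]
```

```bash
python3 -m pendant '[[0,0,-0.01,0.016,-0.001,0.05,0],[0,0,0,0,0,0.09,0],[0,0,0,0,0,0.09,0],[0,0,0,0,0,0.08,0],[0,0,0,0,0,0.07,0],[0,0,0,0,0,0.04,0],[0,0,0,0,0,0.017,0],[0,0,0,0,0,0,0],[0,0,0,0,0,0,0]]' && python3 -m pendant '[[0,0,0,0,0,0,1],[0,0,0,0,0,0,1],[0,0,0,0,0,0,1],[0,0,0,0,0,0,1],[0,0,0,0,0,0,1],[0,0,0,0,0,0,1],[0,0,0,0,0,0,1],[0,0,0,0,0,0,1]]'
```

```text
clock: 3.75
position: [418.2, 162.3, 42.5]
ee_rot: [0.768, 0.64, 0.001, 0.0]
contact_force: [0.6, -0.8, 0.2]
opening: 1.001
finger_force: 0.0
clock: 4.55
position: [416.9, 162.8, 41.9]
ee_rot: [0.768, 0.64, -0.0, -0.0]
contact_force: [-4.0, 1.0, 7.4]
opening: 0.678
finger_force: 29.9
```

```bash
python3 -m pendant '[[0,0,0,0,0,-0.01,1],[0,0,0,0,0,-0.03,1],[0,0,0,0,0,-0.05,1],[0,0,0,0,0,-0.07,1],[0,0,0,0,0,-0.08,1],[0,0,0,0,0,-0.07,1],[0,0,0,0,0,-0.04,1],[0,0,0,0,0,-0.01,1],[0,0,0,0,0,0,1]]'; python3 -c "
from h import *
go((518,-424,220),0.016)"
```

```text
clock: 5.45
position: [417.3, 162.7, 221.5]
ee_rot: [0.768, 0.64, 0.0, 0.0]
contact_force: [0.3, -0.6, -7.7]
opening: 0.684
finger_force: 29.9
pos [417.3 162.7 221.5] yaw -0.181 world d [ 100.7 -586.7   -1.5] 
 turn units [ 0.001 -0.    -0.394] shift units now-axes [-1.1181  0.4091  0.003 ] after-turn axes [-1.1765  0.1825  0.003 ] j6 [ 0.37  0.06  1.99 -0.    1.09  0.55]
```

```bash
python3 -m pendant '[[0,0,-0.13,0,0,0,1],[0,0,-0.13,0,0,0,1],[0,0,-0.134,0,0,0,1],[0,0,0,-0.03,0.005,0,1],[0,0,0,-0.06,0.01,0,1],[0,0,0,-0.08,0.0125,0,1],[0,0,0,-0.09,0.0135,0,1],[0,0,0,-0.09,0.0135,0,1],[0,0,0,-0.09,0.0135,0,1],[0,0,0,-0.09,0.0135,0,1],[0,0,0,-0.09,0.0135,0,1],[0,0,0,-0.09,0.0135,0,1],[0,0,0,-0.09,0.0135,0,1],[0,0,0,-0.09,0.0135,0,1],[0,0,0,-0.09,0.0135,0,1],[0,0,0,-0.08,0.012,0,1],[0,0,0,-0.06,0.01,0,1],[0,0,0,-0.03,0.006,0,1],[0,0,0,0,0,0,1],[0,0,0,0,0,0,1]]'; python3 -c "
from h import *
i=bot.camera_info('wrist');im=bot.camera('wrist');cv2.imwrite('pics/w2.png',im);np.savez('w2.npz',**i)
go((518,-424,220),0.016)"
```

```text
clock: 7.45
position: [514.5, -409.4, 219.8]
ee_rot: [0.701, 0.713, 0.0, -0.002]
contact_force: [0.2, -0.0, -6.8]
opening: 0.677
finger_force: 29.9
pos [ 514.6 -409.1  220.3] yaw 0.016 world d [  3.4 -14.9  -0.3] 
 turn units [-0.004 -0.004  0.001] shift units now-axes [-0.03    0.0062  0.0006] after-turn axes [-0.03    0.0063  0.0006] j6 [-0.67  0.4   1.55  0.    1.19 -0.69]
```

View pics/w2.png

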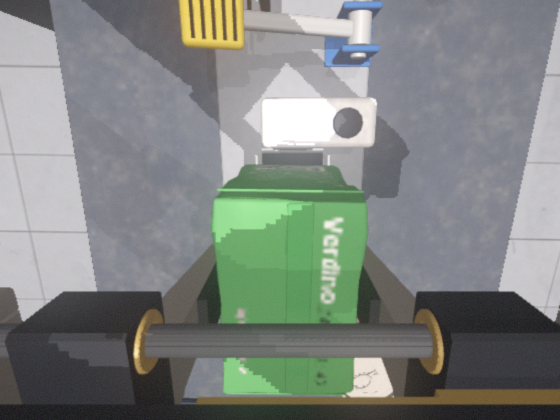

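The carton hangs square, with its far top edge from (219,190) to (362,187). The nest floor's near-head edge is visible at about (262,150) to (324,150), with the print head above it at (263–375, 97–150).

```bash
python3 -c "
from h import *
i=dict(np.load('w2.npz'))
im=cv2.imread('pics/w2.png');cv2.imwrite('pics/w2c.png',cv2.resize(im[80:210,190:390],None,fx=4,fy=4,interpolation=cv2.INTER_CUBIC))
e=ray('wrist',[(219,190),(362,187)],274,i);print('far top edge',e.round(1))
Y=.016;Rm=np.array([[np.cos(Y),-np.sin(Y),0],[np.sin(Y),np.cos(Y),0],[0,0,1]])
W=lambda P:np.array(P)@Rm.T+[516.3,-340,0]
for n,P in dict(nestfloor=[(-36,-30,12),(36,-30,12)],lip=[(-36,-30,28),(36,-30,28)],head=[(-30,-20,92),(78,-20,92),(-30,28,92),(78,28,92)],plate=[(-85,145,12),(-85,60,12)]).items(): print(n,proj('wrist',W(P),i).round(0).tolist())
go((518,-424,220),0.016)
"
```

```text
far top edge [[ 487.4 -359.3  274. ]
 [ 540.9 -357.2  274. ]]
nestfloor [[261.0, 152.0], [322.0, 152.0]]
lip [[260.0, 154.0], [324.0, 154.0]]
head [[260.0, 150.0], [376.0, 150.0], [259.0, 95.0], [380.0, 95.0]]
plate [[210.0, -19.0], [215.0, 70.0]]
pos [ 514.6 -409.1  220.3] yaw 0.016 world d [  3.4 -14.9  -0.3] 
 turn units [-0.004 -0.004  0.001] shift units now-axes [-0.03    0.0062  0.0006] after-turn axes [-0.03    0.0063  0.0006] j6 [-0.67  0.4   1.55  0.    1.19 -0.69]
```

View pics/w2c.png

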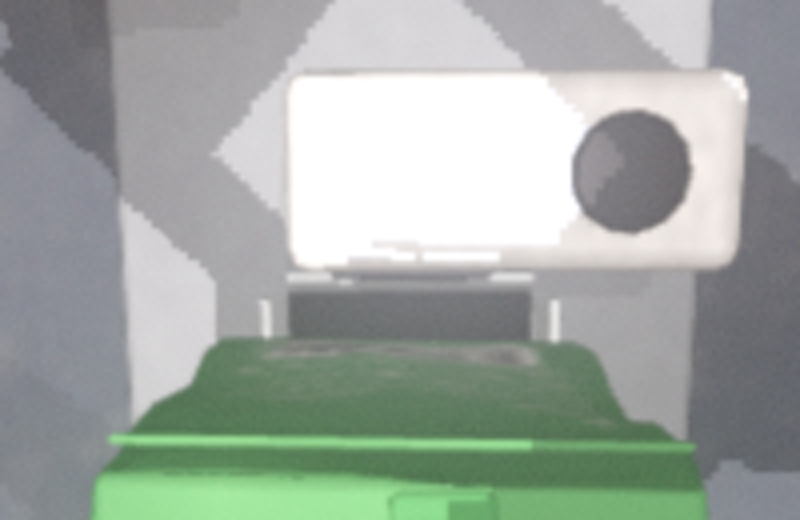

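The coder pose matches to about 1 px. Descending to just above the lips.

```bash
python3 -m pendant '[[0,0,0,-0.01,0.0026,0,1],[0,0,0,-0.015,0.0026,0,1],[0,0,0,-0.005,0.002,0.03,1],[0,0,0,0,0,0.06,1],[0,0,0,0,0,0.07,1],[0,0,0,0,0,0.06,1],[0,0,0,0,0,0.04,1],[0,0,0,0,0,0.02,1],[0,0,0,0,0,0.01,1],[0,0,0,0,0,0,1],[0,0,0,0,0,0,1]]'; python3 -c "
from h import *
go((518.5,-424,54),0.016);cv2.imwrite('pics/w3.png',bot.camera('wrist'));cv2.imwrite('pics/t3.png',bot.camera('top'))"
```

```text
clock: 8.6
position: [519.7, -426.2, 77.7]
ee_rot: [0.701, 0.713, 0.0, 0.001]
contact_force: [-0.4, -0.6, -5.9]
opening: 0.678
finger_force: 29.9
pos [ 519.7 -426.2   77.7] yaw 0.016 world d [ -1.2   2.2 -23.7] 
 turn units [0.003 0.002 0.   ] shift units now-axes [ 0.0044 -0.0025  0.0473] after-turn axes [ 0.0044 -0.0024  0.0473] j6 [-0.69  0.57  1.63 -0.    0.94 -0.71]
```

Correct x by -1 mm and y by +2 mm, then lower slowly while watching the force.

```bash
python3 -m pendant '[[0,0,0,0.004,-0.0022,0.004,1],[0,0,0,0,0,0.008,1],[0,0,0,0,0,0.008,1],[0,0,0,0,0,0.006,1],[0,0,0,0,0,0.006,1],[0,0,0,0,0,0.004,1],[0,0,0,0,0,0,1]]'; python3 -m pendant '[[0,0,0,0,0,0.004,1],[0,0,0,0,0,0.003,1],[0,0,0,0,0,0.002,1],[0,0,0,0,0,0,1]]'
```

```text
clock: 9.4
position: [517.8, -423.5, 58.1]
ee_rot: [0.701, 0.713, -0.0, -0.0]
contact_force: [-0.5, 0.2, -5.4]
opening: 0.682
finger_force: 29.9
clock: 9.8
position: [518.0, -423.7, 54.1]
ee_rot: [0.701, 0.713, 0.0, 0.0]
contact_force: [0.1, -0.1, -6.3]
opening: 0.681
finger_force: 29.9
```

```bash
python3 -m pendant '[[0,0,0,0,0,0.002,1],[0,0,0,0,0,0,1]]'; python3 -m pendant '[[0,0,0,0,0,0.002,1],[0,0,0,0,0,0,1]]'
```

```text
clock: 10.0
position: [518.0, -423.7, 54.0]
ee_rot: [0.701, 0.713, 0.0, 0.0]
contact_force: [-3.1, 2.8, 3.8]
opening: 0.68
finger_force: 29.9
clock: 10.2
position: [518.0, -423.8, 54.0]
ee_rot: [0.701, 0.713, -0.0, 0.0]
contact_force: [-5.3, 4.4, 13.2]
opening: 0.679
finger_force: 29.9
```

Contact comes exactly at the height for the carton sitting on the nest floor. Releasing and rising.

```bash
python3 -m pendant '[[0,0,0,0,0,-0.002,1],[0,0,0,0,0,0,0],[0,0,0,0,0,0,0],[0,0,0,0,0,0,0],[0,0,0,0,0,0,0],[0,0,0,0,0,0,0],[0,0,0,0,0,0,0]]' && python3 -m pendant '[[0,0,0,0,0,-0.02,0],[0,0,0,0,0,-0.04,0],[0,0,0,0,0,-0.08,0],[0,0,0,0,0,-0.09,0],[0,0,0,0,0,-0.08,0],[0,0,0,0,0,-0.03,0],[0,0,0,0.09,0,0,0],[0,0,0,0.09,0,0,0],[0,0,0,0.09,0,0,1],[0,0,0,0,0,0,1],[0,0,0,0,0,0,1]]'; python3 -c "
from h import *
i=bot.camera_info('wrist');np.savez('w4.npz',**i)
cv2.imwrite('pics/w4.png',bot.camera('wrist'));t=bot.camera('top');cv2.imwrite('pics/t4.png',t);s=bot.camera('scene');cv2.imwrite('pics/s4.png',s)
r=lambda a:cv2.resize(a,None,fx=4,fy=4,interpolation=cv2.INTER_CUBIC)
cv2.imwrite('pics/m4.png',np.vstack([r(t[190:260,325:425]),r(s[160:220,320:420])]))
go((454,-256,160),0.016)"
```

```text
clock: 10.9
position: [518.0, -423.7, 53.0]
ee_rot: [0.701, 0.713, 0.0, 0.0]
contact_force: [-0.2, -0.0, -0.1]
opening: 1.002
finger_force: 0.0
clock: 12.0
position: [515.8, -287.9, 223.2]
ee_rot: [0.701, 0.713, -0.0, 0.0]
contact_force: [-0.7, -0.7, -0.6]
opening: 0.764
finger_force: 0.0
pos [ 515.8 -289.6  223. ] yaw 0.015 world d [-61.8  33.6 -63. ] 
 turn units [-0.     0.001 -0.001] shift units now-axes [ 0.0692 -0.1226  0.126 ] after-turn axes [ 0.0693 -0.1225  0.126 ] j6 [-0.51  0.29  1.7  -0.    1.15 -0.53]
```

View pics/m4.png

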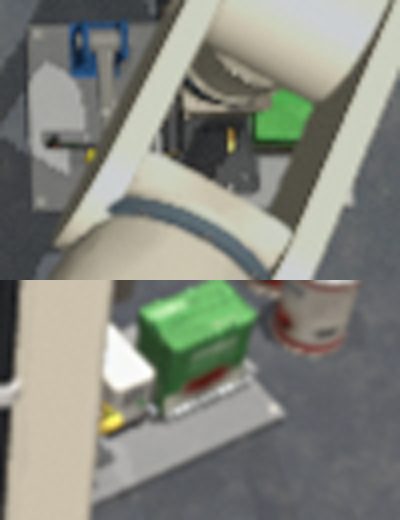

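The scene view shows the carton upright and down inside the nest. Next is the lever, pressed with shut fingers at about (447,-256), going down to z about 80.

```bash
python3 -m pendant '[[0,0,0,0.035,-0.07,0,1],[0,0,0,0.034,-0.066,0.02,1],[0,0,0,0,0,0.06,1],[0,0,0,0,0,0.06,1],[0,0,0,0,0,0.03,1],[0,0,0,0,0,0,1],[0,0,0,0,0,0,1]]'; python3 -c "
from h import *
i=bot.camera_info('wrist');np.savez('w5.npz',**i)
cv2.imwrite('pics/w5.png',bot.camera('wrist'))
go((446,-256,80),0.016)"
```

```text
clock: 12.85
position: [447.4, -256.1, 138.2]
ee_rot: [0.702, 0.712, -0.0, -0.0]
contact_force: [0.4, 0.4, -0.2]
opening: 0.024
finger_force: 0.0
pos [ 447.8 -256.2  138.7] yaw 0.015 world d [ -1.8   0.2 -58.7] 
 turn units [ 0.001  0.001 -0.002] shift units now-axes [ 0.0005 -0.0036  0.1175] after-turn axes [ 0.0004 -0.0035  0.1175] j6 [-0.52  0.28  1.94 -0.    0.93 -0.54]
```

View pics/w5.png

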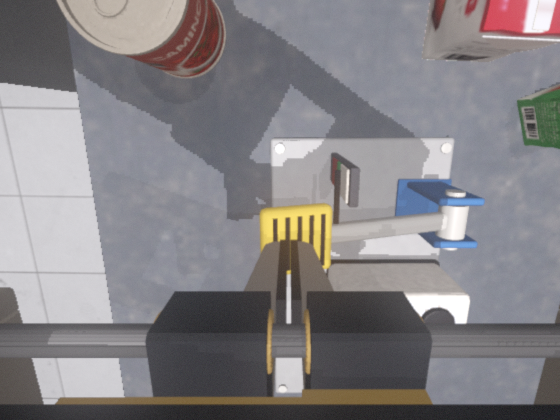

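The shut fingertips stand over the yellow pad at (295,240), clear of the needle and scale at (342,180). Pressing down.

```bash
python3 -m pendant '[[0,0,0,0,-0.002,0.02,1],[0,0,0,0,0,0.015,1],[0,0,0,0,0,0.015,1],[0,0,0,0,0,0.015,1],[0,0,0,0,0,0.015,1],[0,0,0,0,0,0.015,1],[0,0,0,0,0,0.012,1],[0,0,0,0,0,0.008,1],[0,0,0,0,0,0,1],[0,0,0,0,0,0,1]]'; python3 -c "
from h import *
i=bot.camera_info('wrist');np.savez('w6.npz',**i)
w=bot.camera('wrist');t=bot.camera('top');s=bot.camera('scene');cv2.imwrite('pics/s6.png',s);cv2.imwrite('pics/t6.png',t);cv2.imwrite('pics/w6.png',w)
r=lambda a,f:cv2.resize(a,None,fx=f,fy=f,interpolation=cv2.INTER_CUBIC)
cv2.imwrite('pics/m6.png',r(w[80:280,220:480],3))
go((446,-256,80),0.016)
P=np.array([(516-61+21,-256+30,z) for z in (86,78,70,62,54)]);print(proj('wrist',P,i).round())
"
```

```text
clock: 13.9
position: [444.9, -255.0, 80.0]
ee_rot: [0.701, 0.713, -0.001, -0.001]
contact_force: [-5.8, 0.0, 8.2]
opening: 0.005
finger_force: 3.9
pos [ 444.9 -255.    80.1] yaw 0.016 world d [ 1.1 -1.  -0.1] 
 turn units [-0.005 -0.002  0.001] shift units now-axes [-0.002   0.0022  0.0002] after-turn axes [-0.002   0.0022  0.0002] j6 [-0.52  0.36  1.98 -0.    0.8  -0.54]
[[348. 211.]
 [345. 207.]
 [343. 204.]
 [341. 200.]
 [339. 197.]]
```

View pics/m6.png

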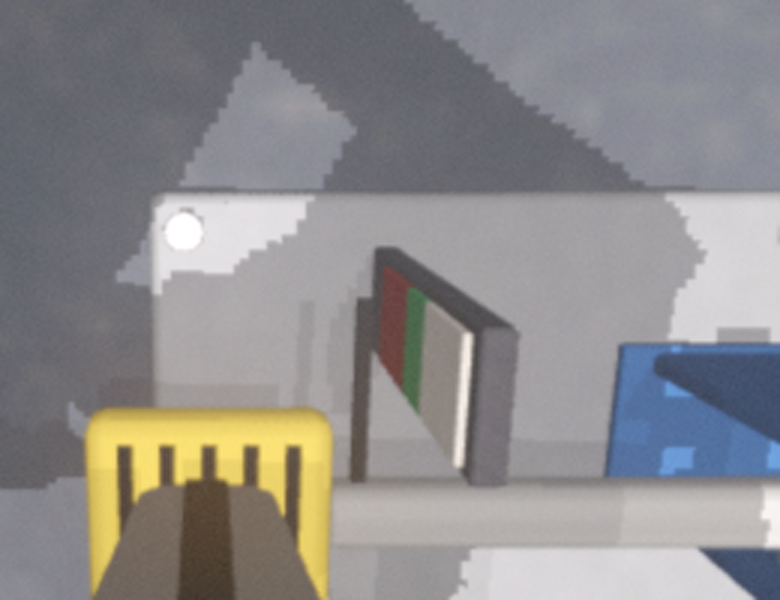

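Needle beside the green band from this oblique angle. TCP height 80.0 mm equals the level-pad height (0.30 rad), and the 8.2 N reaction matches the 8 N given there. The arm is steady, so I'm handing in while it holds.

```bash
python3 -c "
from h import *
a,b=[cv2.imread(f'pics/{n}.png')[225:275,160:290].astype(int) for n in('top0','t6')]
d=abs(a-b).max(2)>60;d[:,50:100]=0;print('changed px near white/pink:',d.sum())
s=bot.read_state();print(s['position'],s['contact_force'],s['joint_velocities'].round(3));print(bot.finish_job())"
```

```text
changed px near white/pink: 0
[ 444.88587488 -255.00813635   80.08499153] [-5.85587051 -0.47950117  6.97792309] [ 0.     0.     0.001  0.001 -0.002 -0.001]
the job is handed in; nothing more can be done
None
```

The green carton stands upright in the nest and is released, and I handed the job in with the lever held about half-way (about 0.30 rad, judged from pad height and push force, since the camera angle didn't show the needle squarely on the band).

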